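# Load a steel parallel under the sprung flap of a hold-down jig

### The job

Clip the steel parallel into the hold-down jig for its hardness test. With one fingertip press the jig's thumb bar right down and keep it down so that the sprung flap stays open; with the other fingertip push the parallel along its lane, under the flap, fully home against the end stop, and only then let the flap close on it and move clear. Pick nothing up, and leave the things standing round the jig where they are.

Things in the scene. Friction and masses are not known exactly. Their poses are not given: they have to be found in the camera images.
- jig: Hold-down jig, fixed to the desk. Origin under its base in mid lane; x runs along the lane from its open end to the end stop, y to the side of the thumb bar, z up. Aluminium base x -115 to 75, y -36 to 46, 5 mm thick (lane floor z 5). Ears up to z 35 and a shaft (z 28) stand at y 20 to 33, x -79 to 68 mm. A tall hardness tester stands to the right beyond it: swing in clear of that.
- lane_mouth (a point): Middle of the lane's open end on its floor (jig x -113 mm), axes as the jig's. Two low rails, tops at jig z 11 mm, guide the part. The fence on the thumb-bar side is straight, its inner face at jig y 9.5 mm; the other rail's inner face runs from y -27 mm here to y -9.5 mm at jig x 0, then straight to the stop, so the lane narrows to 19 mm.
- jig_home (a point): Fixed point on the lane floor, jig x 21.7, y 0, z 5 mm, axes as the jig's: the middle of the parallel's underside lies here when it is home. The end stop's face is 40 mm further on, 17 mm tall.
- flap (a joint): Rocker of flap and thumb bar on the shaft (jig y 26, z 28 mm), sprung shut: 0 shut, 0.82 bar right down on its hard stop. About 3 N on the bar starts it, 7 N hold it down. From 0.6 on the parallel passes under (4 mm to spare; 9 mm at 0.8), so about 0.7 is a good place to hold it. At 0.45 the flap rests on the parallel.
- flap_lip (a point): Underside of the flap's pad at its front edge; moves with it. The flap is a steel plate with a window, jig x 6 to 61 mm, reaching from the shaft over the lane to y -15 mm. Shut, this point hangs at z 14 mm and bars the parallel's way; held at 0.7 it is at z 31 mm and the plate's far edge at z 43 mm.
- thumb_bar (a point): Middle of the thumb bar's ribbed top face; moves with it. The bar is 131 mm long (jig x -70 to 61) and 21 mm wide; press it anywhere along, a fingertip may slide along it. Shut it is tilted: middle jig y 56, z 38 mm, outer edge y 64, z 45. Held at 0.7 its top is level, y 45 to 66, z 17 mm; on its stop z 13 mm.
- parallel: Steel parallel, a plain ground bar 16 x 80 x 20 mm (x, y, z), about 0.2 kg. Origin at the centre of its underside. It lies on the lane floor before the flap (top at z 25 mm), its long axis, y, along the lane within a few degrees, +y to the stop. Home, it still stands out 24 mm before the flap.
- mount_a: Bystander: a round resin mount, 30 mm across, 16 mm tall; origin under its centre. Stands loose beside the jig.
- mount_b: Bystander: a round resin mount, 30 mm across, 15 mm tall; origin under its centre. Stands loose beside the jig.
- magnifier: Bystander: a black loupe, 38 mm across, 34 mm tall; origin under its centre. Stands loose beside the jig.
- lens: Bystander: a microscope objective standing up, 28 mm across, 46 mm tall; origin under its centre. Stands loose beside the jig.
- vee: Bystander: a steel V block, 50x40x30 mm; origin under its centre. Stands loose beside the jig.
- mount_c: Bystander: a round resin mount, 40 mm across, 18 mm tall; origin under its centre. Stands loose beside the jig.

How it is judged:
By the outcome, as a careful person would: the job done as asked, in the order asked, and still so for the second after the job is handed in, with the robot touching nothing.
It also fails if it takes over 45 s, if anything falls off the work surface, if the arm or the gripper's body presses on something with over 40 N, if the wrist force passes 120 N, or if a joint passes its speed limit or range.

### The arm

A 6-joint arm with a two-finger parallel gripper is mounted at the origin on a cart in front of the work surface, level with it; the furniture and walls round the work are solid. World frame = base frame: x ahead of the robot, y to its left, z up, the work surface at z = 0. Lengths are in m, angles in rad, forces in N, time in s.
With the tool pointing down it reaches from about 0.25 to 0.8 m from the base axis. Payload 8.5 kg.
Tool frame: the origin (TCP) lies at the very end of the fingers, on their centre line; the grasp point (between the pads) lies 19 mm behind it (arm.tcp_to_grasp is the distance from the TCP to the grasp point, in m); z points along the fingers, y is the line along which they close (so a half turn about z gives the same grasp; the last joint's range is limited). The gripper opens to 85 mm and grips with 20 to 120 N. Pads are 22 mm wide; open, the fingers measure 114 mm over their backs; the gripper's body (76 mm by 85 mm) begins 54 mm behind the grasp point. The pads swing forward as they close: fully open they stand 13 mm farther back than shut.
Start: joints at [1.243, 0.238, -0.013, 1.319, 0, 1.571], TCP at [0.169, 0.497, 0.231] pointing down, gripper open.
Joint ranges: [-2.66, 2.66], [-1.03, 1.9], [-1.14, 1.46], [-1.82, 2.27], [-1.45, 1.34], [-3.14, 3.14]. Speed limits (rad/s): [2.22, 2.22, 2.79, 3.14, 3.14, 3.14].

### API

Orientations are given as [roll, pitch, yaw] about the fixed x, y, z axes, in that order (R = Rz(yaw) Ry(pitch) Rx(roll)).
In Python, from plant import arm, get_image gives the robot as it stands.
- The arm moves only by the tool arm_command, never from a script. Its argument "plan" is a list of rows, each an object of numbers: "x", "y", "z": the shift along the tool's x, y, z scaled (see below); "ax", "ay", "az": the turn, a rotation vector about the tool's x, y, z scaled (see below). In form: [{"x": .., "y": .., "z": .., "ax": .., "ay": .., "az": ..}, ...]. A call has 1 to 20 rows; each row is the pose to reach, as a shift and turn from the pose commanded when the call began, along the tool's axes at that moment; what a row does not reach only later rows make up. The controller multiplies each number of a shift by 120 mm and each number of a turn by 45 degrees. A row lasts 1/8 s, in which the tool goes at most 62.5 mm and 10.7 degrees, less where a joint would pass 70% of its speed; a pose out of reach is approached as far as the arm can. A call with a number of a shift or a turn outside -1 to 1 is refused whole. A call with a gripper value outside its range is refused whole. "jaw" is the opening, from -1 (shut) to 1 (fully open), set as the call begins (left out, the last holds). The fingers move at their own pace and stop on an object; "newtons" is the grip in N (left out, the last holds). Time passes only in rows, so rows that repeat a pose let the fingers close. It gives the time, the measured TCP pose, the force, the opening and the grip force at its end, in the units of the state.
- arm.sense(): the state, without advancing time (a new reading comes with each control period).
- get_image(name): name is "side" or "top"; returns a dict with "pixels" (480x640x3 uint8, red, green, blue), "z_map" (480x640 float32, m along the optical axis (not along the pixel's ray), 0 where there is no reading), "fx", "fy", "cx", "cy" (pixels), "rvec" (rotation vector, rad) and "tvec" (3), from world to camera coordinates, as OpenCV has them. Camera axes: x right, y down, z forward; pixel columns grow to the right and rows downward; lengths in m; the calibration is good to about 2 mm. A picture is of the moment at which its call begins.
- arm.hand_in(): hands the job in; it is judged then, once.
The state is a dict: "t": time; "qpos": joint angles; "qd": joint speeds; "effort": joint torques, N m; "position": TCP position; "eef_rot": TCP orientation; "ft_force": force on the tool from outside, world axes, zero at the start; "ft_torque": the same for the moment, N m; "gripper_width": opening from 0.0 (shut) to 1.0 (fully open); "grip_force": force on a finger pad.
Only numpy, scipy, OpenCV 4.12 (cv2) and the standard library are available. Lean on these libraries where they do the work, as an engineer would, in place of code of your own. Each camera call takes 0.05 s, during which the arm holds its last target. There are 200 camera calls.

## Working session

There is one attempt and no reset: what is moved stays moved. The work goes in short steps, Python scripts to look and compute and a tool call to move; the robot and the scene stay as the last step left them, time stands still between calls to the robot, and variables do not carry over. Pictures are saved under pics/ and viewed, at most 10 in all, crops included, and the job is handed in when it is done.

Besides the shell and the picture viewer there is one more tool, called after ">>>" by a JSON object that holds its "op" and its "data". arm_command: Moves the arm, as the interface text tells. Its arguments: {"type":"object","properties":{"plan":{"type":"array","items":{"type":"object","properties":{"x":{"type":"number","minimum":-1,"maximum":1},"y":{"type":"number","minimum":-1,"maximum":1},"z":{"type":"number","minimum":-1,"maximum":1},"ax":{"type":"number","minimum":-1,"maximum":1},"ay":{"type":"number","minimum":-1,"maximum":1},"az":{"type":"number","minimum":-1,"maximum":1}}}},"jaw":{"type":"number"},"newtons":{"type":"number"}},"required":["plan"]}

```bash
ls; mkdir -p pics
cat > h.py <<'E'
import numpy as np,cv2
from plant import arm,get_image
def cloud(d):
    z=d["z_map"];v,u=np.mgrid[0:480,0:640]
    c=np.stack([(u-d["cx"])/d["fx"]*z,(v-d["cy"])/d["fy"]*z,z],-1)
    R=cv2.Rodrigues(np.array(d["rvec"],float))[0]
    P=(c-np.array(d["tvec"]).ravel())@R
    P[z==0]=np.nan
    return P
E
python3 - <<'E'
from h import *
s=arm.sense();print(s)
for n in("top","side"):
    d=get_image(n);cv2.imwrite(f"pics/{n}0.png",d["pixels"][...,::-1]);P=cloud(d);np.save(f"{n}0.npy",P)
    for v in range(60,480,80):print([tuple(np.round(P[v,u],3)) for u in range(80,640,160)])
E
```

```text
pics
{'t': 0.0, 'qpos': array([ 1.24301676e+00,  2.38782433e-01, -1.42866010e-02,  1.31920405e+00,
       -7.49683038e-06,  1.57078090e+00]), 'qd': array([ 1.79564241e-04, -2.04300198e-04, -1.53494297e-04, -5.34547289e-05,
        1.46361219e-03,  1.37335630e-03]), 'effort': array([-9.02897136e-04, -5.38784552e+01,  3.46432972e+01,  1.85781426e-02,
        7.80058804e-05, -1.06665450e-06]), 'position': array([0.16888163, 0.4966366 , 0.23066417]), 'eef_rot': array([-3.14011590e+00,  7.47404657e-06,  2.81382852e+00]), 'ft_force': array([ 0.04298306,  0.52912523, -0.7123438 ]), 'ft_torque': array([ 0.00469344,  0.01549176, -0.02656888]), 'grip_force': 0.0, 'gripper_width': 1.0000915795343308}
[(np.float64(0.862), np.float64(0.66), np.float64(-0.002)), (np.float64(1.354), np.float64(0.543), np.float64(-0.723)), (np.float64(0.778), np.float64(-0.015), np.float64(0.289)), (np.float64(0.658), np.float64(-0.149), np.float64(0.504))]
[(np.float64(0.679), np.float64(0.607), np.float64(0.001)), (np.float64(0.72), np.float64(0.265), np.float64(0.03)), (np.float64(0.737), np.float64(-0.049), np.f
[... 1766 characters left out ...]
.159), np.float64(0.989), np.float64(-0.719)), (np.float64(0.417), np.float64(0.057), np.float64(-0.0)), (np.float64(0.64), np.float64(-0.077), np.float64(0.001)), (np.float64(0.663), np.float64(-0.306), np.float64(0.2))]
[(np.float64(0.088), np.float64(0.65), np.float64(-0.717)), (np.float64(0.354), np.float64(-0.084), np.float64(-0.0)), (np.float64(0.548), np.float64(-0.198), np.float64(-0.001)), (np.float64(0.663), np.float64(-0.344), np.float64(0.095))]
[(np.float64(0.135), np.float64(-0.089), np.float64(-0.001)), (np.float64(0.389), np.float64(0.146), np.float64(-0.656)), (np.float64(0.476), np.float64(-0.292), np.float64(0.0)), (np.float64(0.647), np.float64(-0.393), np.float64(-0.0))]
```

View pics/top0.png

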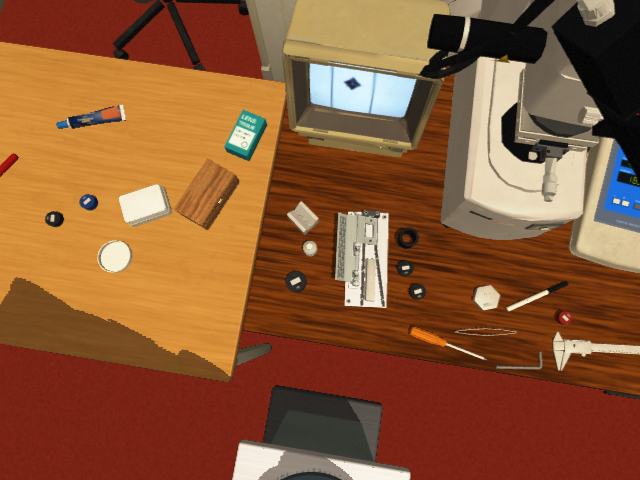

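View pics/side0.png

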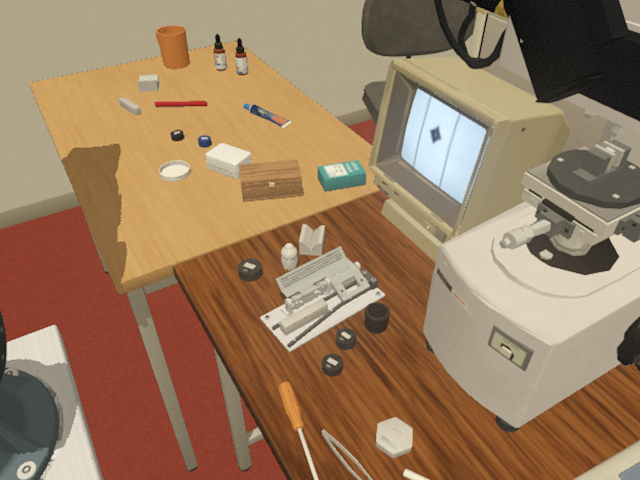

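Top view: the jig is at about px (365,258), with the lane running up the picture, thumb bar on the left at (347,245), parallel at (371,280) and mounts, loupe, objective and V block round it. The monitor stands beyond (350,130) and the tester to the right (500,180). Next: enlarge and measure.

Run:
```python
from h import *
im=cv2.imread("pics/top0.png")[195:320,275:435]
cv2.imwrite("pics/c1.png",cv2.resize(im,(768,600),interpolation=cv2.INTER_CUBIC))
P=np.load("top0.npy")
Q=P[195:320,275:435]
z=Q[...,2]*1000
for r in range(10,118,6): print(195+r,' '.join('%3.0f'%a for a in z[r,15:150:3]))
S=np.load("side0.npy")
for n,A in(("t",P),("s",S)):
    X=A.reshape(-1,3)
    for lo,hi in((.0035,.0075),(.022,.029)):
        m=(X[:,2]>lo)&(X[:,2]<hi)&(X[:,0]>.35)&(X[:,0]<.65)&(X[:,1]>-.05)&(X[:,1]<.25)
        x=(X[m,:2]*1000).astype(np.float32); print(n,lo,m.sum(),cv2.minAreaRect(x) if m.sum() else 0)
for p in((365,210),(365,305),(345,260),(371,280)):print(p,P[p[1],p[0]])
```

```text
205  -1  -0   0  27  31  28   1  -2  -1  -2   1  -2  -1  -0  -1   1   0   5   1  -3  -0   3   0  -1  -1   1   2  -1   0   1   1   1   0   1   1   1   0  -4  -1   1  -2  -1  -1  -1   1
211  -1  18  14  19  24  27  32  -4   0  -1  -2  -0   2  -1   3  -3  -2  -2  -0  -1  -1  -3   2   2  -0  21  24  22  20  23  -0   2   1   2 nan  -0  -2  -3   1   0   4  -1   1   1   1
217  30  30  25  21  13  21  24  26  28  -2  -1  -1  -1   2  -1   0  44  39  35  33  32  34  32  31  29  25  22  22  13  13   6   7   6   3  -2  -2   2   2  -0  -1  -0   1   3  -1   1
223  -0   7  32  32  24  20  13  24  20   1  -1   1   1   1   0  -2  46  42  37  31  32  31  33  32  27  12  22  19  17   9   6   6   5   2  -1   0  -1  -3  -1   1   0   0  -1  -3  -1
229  -0  -2   0  13  32  28  14  -0  -0  -1   1   0  -2   1  -1  -0  45  41  33  30  33  33  30  30  27  11   5   2  18  10   4   2   4  -3  -2  -0   2   0  32  34  33  31  -1  -1   2
235  -3  -2  -4  -2 nan   2   1  -4  -0  -3  -1  -1  -4  -1  -2   0  45  43  33  31  30  32  28  30  29   3   6   6  19  11   6   4   4   2   2  -1  -1  32  -0   1   4  20  34  -0 
[... 2139 characters left out ...]
  -4   0   3   3   3  -4  -3  -2   0  -5  -1   1   0  -1   0   1  -1  -2
t 0.0035 956 ((499.2677917480469, 90.37944030761719), (293.0927429199219, 280.6960144042969), 0.020007885992527008)
t 0.022 828 ((526.4039306640625, 48.93771743774414), (177.0259552001953, 185.34397888183594), 2.4773054122924805)
s 0.0035 1320 ((523.6737060546875, 28.92071533203125), (194.7537841796875, 158.8135986328125), 0.44275104999542236)
s 0.022 1101 ((525.8017578125, 46.990447998046875), (178.48373413085938, 185.3397216796875), 3.0818979740142822)
(365, 210) [ 0.61650245 -0.00732779  0.02337677]
(365, 305) [ 0.43293698 -0.03518416  0.00427354]
(345, 260) [0.50985046 0.01685077 0.03192521]
(371, 280) [nan nan nan]
```

View pics/c1.png

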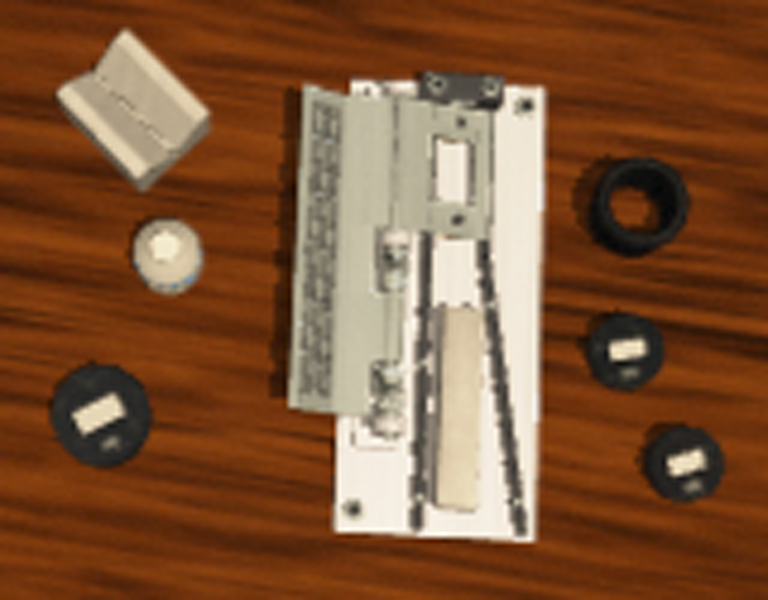

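The crop shows the jig base corners at crop px (333,530), (535,541), (546,86), (350,82), the parallel's top at (445,305), (480,308), (474,510), (437,508), and the flap shut with the thumb bar at left. I'll fit the poses from these.

```bash
cat >> h.py <<'E'
def ray(d,uv,z):
    R=cv2.Rodrigues(np.array(d["rvec"],float))[0];t=np.array(d["tvec"],float).ravel()
    uv=np.atleast_2d(uv).astype(float);D=np.c_[(uv[:,0]-d["cx"])/d["fx"],(uv[:,1]-d["cy"])/d["fy"],np.ones(len(uv))]@R
    C=-R.T@t;return (C+D*((z-C[2])/D[:,2])[:,None])[:,:2]*1000
E
python3 - <<'E'
from h import *
d=get_image("top")
crop=lambda p:(np.array(p,float)+.5)/4.8-.5+np.array([275,195])
B=ray(d,crop([(333,530),(535,541),(546,86),(350,82)]),.005)
J=np.array([(-115,46),(-115,-36),(75,-36),(75,46.)])
M=J.mean(0);H=(J-M).T@(B-B.mean(0))
psi=np.arctan2(H[0,1]-H[1,0],H[0,0]+H[1,1]);R=np.array([[np.cos(psi),-np.sin(psi)],[np.sin(psi),np.cos(psi)]])
o=B.mean(0)-R@M;print("jig",o,np.degrees(psi),"res",(B-o-J@R.T).round(1).tolist())
f=lambda p,z:((ray(d,crop(p),z)-o)@R).round(1).tolist()
print("par",f([(445,305),(480,308),(474,510),(437,508)],.025))
print("bar outer edge(z45) -70,64 / 61,64",f([(289,406),(303,87)],.045))
print("flap front edge", f([(480,237)],.019))
print("lens,c,mag,b,a",f([(168,255)],.046),f([(100,415)],.018),f([(640,205)],.034),f([(625,350),(684,462)],.016))
# depth check of the parallel & the bar
X=np.load("side0.npy").reshape(-1,3)*1000;j=(X[:,:2]-o)@R
m=(X[:,2]>21)&(X[:,2]<29)&(abs(j[:,1])<19)&(j[:,0]<-8)&(j[:,0]>-120);print("side par",m.sum(),cv2.minAreaRect(j[m].astype(np.float32)),j[m].min(0),j[m].max(0))
m=(X[:,2]>41)&(X[:,2]<55)&(abs(j[:,1]-60)<15)&(abs(j[:,0])<90);print("bar edge",np.percentile(j[m],[1,50,99],axis=0))
s=arm.sense();print(((s["position"][:2]*1000-o)@R),o)
for a in(36,38,40):
  r=np.radians(a);ty=R@[np.sin(r),np.cos(r)];print(a,"tool yaw",np.arctan2(ty[0],-ty[1]), "cur",s["eef_rot"][2])
E
```

```text
jig [544.83451428 -27.72107035] 6.463032338014788 res [[1.0, 0.1], [0.4, 0.3], [0.4, -0.5], [-1.7, -0.0]]
par [[-23.1, 5.0], [-23.7, -9.2], [-104.6, -8.9], [-104.5, 5.8]]
bar outer edge(z45) -70,64 / 61,64 [[-68.9, 66.3], [59.9, 66.2]]
flap front edge [[6.6, -9.0]]
lens,c,mag,b,a [[-11.4, 116.8]] [[-73.2, 142.0]] [[19.9, -71.7]] [[-36.8, -69.3], [-81.0, -93.5]]
side par 484 ((-60.37260437011719, 2.8283777236938477), (87.83483123779297, 31.750228881835938), 0.12341870367527008) [-104.28854453  -12.99837159] [-16.48950818  18.79805177]
bar edge [[-69.04411155  54.91900116]
 [ -8.83359052  60.76031921]
 [ 59.68067705  64.81816585]]
[-314.51848564  563.45030914] [544.83451428 -27.72107035]
36 tool yaw 2.6260753168330595 cur 2.813837457135324
38 tool yaw 2.591168731793173 cur 2.813837457135324
40 tool yaw 2.5562621467532867 cur 2.813837457135324
```

>>> {"op": "arm_command", "data": {"plan": [{"x": -0.3, "y": -0.27}, {"x": -0.6, "y": -0.54}, {"x": -0.893, "y": -0.808}, {"x": -0.893, "y": -0.808}], "jaw": 0.588}}

```text
invalid input
```

>>> {"op": "arm_command", "data": {"plan": [{"x": -0.3, "y": -0.27}, {"x": -0.6, "y": -0.54}, {"x": -0.893, "y": -0.808}, {"x": -0.893, "y": -0.808}]}}

```text
invalid input
```

>>> {"op": "arm_command", "data": {"plan": [{"x": -0.3, "y": -0.27}, {"x": -0.6, "y": -0.54}, {"x": -0.893, "y": -0.808}, {"x": -0.893, "y": -0.808}]}}

```text
invalid input
```

>>> {"op": "arm_command", "data": {"plan": [{"x": -0.3, "y": -0.27, "z": 0.2, "az": 0.15}, {"x": -0.6, "y": -0.54, "z": 0.4, "az": 0.3}, {"x": -0.893, "y": -0.808, "z": 0.6, "az": 0.439}, {"x": -0.893, "y": -0.808, "z": 0.6, "az": 0.439}, {"x": -0.893, "y": -0.808, "z": 0.6, "az": 0.439}]}}

```text
invalid input
```

>>> {"op": "arm_command", "data": {"plan": [{"x": -0.3, "y": -0.27, "z": 0, "ax": 0, "ay": 0, "az": 0}, {"x": -0.6, "y": -0.54, "z": 0, "ax": 0, "ay": 0, "az": 0}, {"x": -0.893, "y": -0.808, "z": 0, "ax": 0, "ay": 0, "az": 0}, {"x": -0.893, "y": -0.808, "z": 0, "ax": 0, "ay": 0, "az": 0}], "jaw": 0.588}}

```text
t: 0.65
position: [0.2401, 0.3684, 0.2314]
eef_rot: [-3.141, 0.0, 2.811]
ft_force: [-0.2, -0.3, -0.2]
gripper_width: 0.796
grip_force: 0.0
```

All keys are needed in each row.

>>> {"op": "arm_command", "data": {"plan": [{"x": -0.3, "y": -0.27, "z": 0, "ax": 0, "ay": 0, "az": 0}, {"x": -0.6, "y": -0.54, "z": 0, "ax": 0, "ay": 0, "az": 0}, {"x": -0.893, "y": -0.808, "z": 0, "ax": 0, "ay": 0, "az": 0}, {"x": -0.893, "y": -0.808, "z": 0, "ax": 0, "ay": 0, "az": 0}]}}

```text
t: 1.15
position: [0.3104, 0.243, 0.2313]
eef_rot: [-3.141, 0.0, 2.81]
ft_force: [0.3, 0.6, -0.1]
gripper_width: 0.796
grip_force: 0.0
```

>>> {"op": "arm_command", "data": {"plan": [{"x": -0.3, "y": -0.27, "z": 0, "ax": 0, "ay": 0, "az": 0}, {"x": -0.6, "y": -0.54, "z": 0, "ax": 0, "ay": 0, "az": 0}, {"x": -0.893, "y": -0.808, "z": 0, "ax": 0, "ay": 0, "az": 0}, {"x": -0.893, "y": -0.808, "z": 0, "ax": 0, "ay": 0, "az": 0}]}}

```text
t: 1.65
position: [0.381, 0.1172, 0.2311]
eef_rot: [-3.142, 0.0, 2.81]
ft_force: [0.1, 0.7, -0.4]
gripper_width: 0.788
grip_force: 0.0
```

>>> {"op": "arm_command", "data": {"plan": [{"x": -0.3, "y": -0.27, "z": 0.2, "ax": 0, "ay": 0, "az": 0.15}, {"x": -0.6, "y": -0.54, "z": 0.4, "ax": 0, "ay": 0, "az": 0.3}, {"x": -0.893, "y": -0.808, "z": 0.6, "ax": 0, "ay": 0, "az": 0.439}, {"x": -0.893, "y": -0.808, "z": 0.6, "ax": 0, "ay": 0, "az": 0.439}, {"x": -0.893, "y": -0.808, "z": 0.6, "ax": 0, "ay": 0, "az": 0.439}, {"x": -0.893, "y": -0.808, "z": 0.6, "ax": 0, "ay": 0, "az": 0.439}]}}

```text
t: 2.4
position: [0.45, -0.0066, 0.1599]
eef_rot: [3.141, 0.0, 2.472]
ft_force: [0.2, 0.4, -0.3]
gripper_width: 0.791
grip_force: 0.0
```

Run:
```python
from h import *
d=get_image("side");cv2.imwrite("pics/s1.png",cv2.resize(d["pixels"][130:380,180:480,::-1],(720,600),interpolation=cv2.INTER_CUBIC))
P=cloud(d).reshape(-1,3)*1000
s=arm.sense();p=s["position"]*1000;print(p,s["eef_rot"])
o=np.array([544.83,-27.72]);c,sn=np.cos(np.radians(6.463)),np.sin(np.radians(6.463));R=np.array([[c,-sn],[sn,c]])
j=(P[:,:2]-o)@R
m=(abs(P[:,0]-450)<80)&(abs(P[:,1])<80)&(P[:,2]>80)&(P[:,2]<260)
a=s["eef_rot"][2];q=P[m,:2]-p[:2];tx=q@[np.cos(a),np.sin(a)];ty=q@[np.sin(a),-np.cos(a)];z=P[m,2]
for lo in range(120,250,6):
  k=(z>=lo)&(z<lo+6)
  for nm,g in(("-",k&(ty<0)),("+",k&(ty>=0))):
    if g.sum()>3:print(lo,nm,g.sum(),tx[g].min().round(),tx[g].max().round(),ty[g].min().round(),ty[g].max().round())
```

```text
[450.007046    -6.82027365 159.94686062] [3.14087859e+00 6.99125663e-04 2.47147584e+00]
162 - 6 -8.0 7.0 -42.0 -40.0
162 + 8 -8.0 2.0 33.0 34.0
168 - 29 -11.0 10.0 -47.0 -35.0
168 + 32 -11.0 3.0 31.0 37.0
174 - 58 -11.0 10.0 -49.0 -35.0
174 + 27 -11.0 -0.0 31.0 37.0
180 - 57 -12.0 11.0 -50.0 -38.0
180 + 28 -11.0 11.0 31.0 37.0
186 - 61 -12.0 10.0 -50.0 -36.0
186 + 41 -12.0 10.0 31.0 39.0
192 - 60 -11.0 7.0 -50.0 -35.0
192 + 20 -11.0 6.0 31.0 40.0
198 - 14 -11.0 6.0 -50.0 -35.0
198 + 20 -11.0 -5.0 31.0 40.0
204 - 4 -12.0 -12.0 -48.0 -43.0
204 + 21 -12.0 -6.0 32.0 40.0
210 - 39 -14.0 12.0 -66.0 -35.0
210 + 18 -14.0 -6.0 32.0 47.0
216 - 141 -14.0 12.0 -68.0 -34.0
216 + 13 -14.0 -9.0 28.0 63.0
222 - 122 -13.0 11.0 -69.0 -32.0
222 + 17 -15.0 -11.0 25.0 67.0
228 - 88 -17.0 11.0 -69.0 -22.0
228 + 19 -18.0 -12.0 21.0 65.0
234 - 121 -18.0 11.0 -69.0 -20.0
234 + 14 -17.0 -14.0 18.0 32.0
240 - 134 -18.0 12.0 -70.0 -19.0
240 + 13 -18.0 -15.0 15.0 27.0
246 - 147 -18.0 16.0 -70.0 -18.0
246 + 9 -19.0 -13.0 11.0 15.0
```

View pics/s1.png

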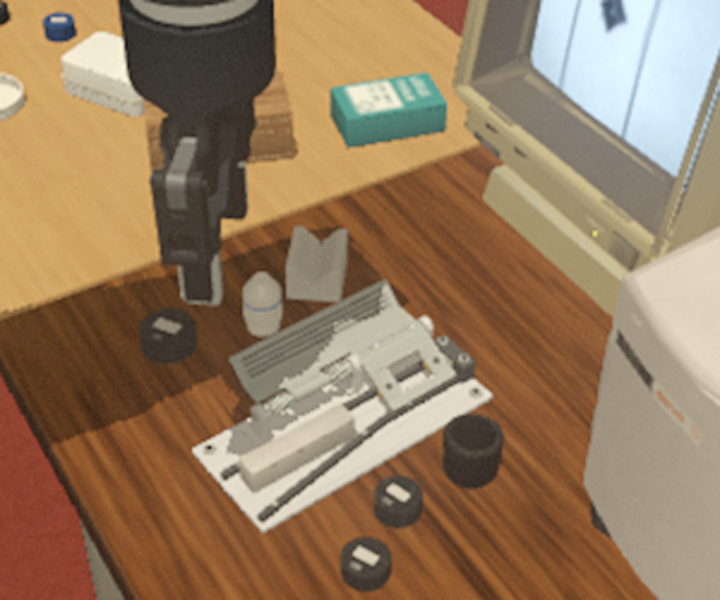

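The side view shows both fingers above the jig, with only the near one clearly seen (crop px (200,300)). By depth the tips sit about 4 mm above the TCP, 82 mm apart. Scene unchanged. Going down.

>>> {"op": "arm_command", "data": {"plan": [{"x": 0, "y": -0.019, "z": 0.3, "ax": 0, "ay": 0, "az": 0}, {"x": 0, "y": -0.019, "z": 0.6, "ax": 0, "ay": 0, "az": 0}, {"x": 0, "y": -0.019, "z": 0.85, "ax": 0, "ay": 0, "az": 0}, {"x": 0, "y": -0.019, "z": 0.85, "ax": 0, "ay": 0, "az": 0}, {"x": 0, "y": -0.019, "z": 0.85, "ax": 0, "ay": 0, "az": 0}]}}

```text
t: 3.08
position: [0.4492, -0.0095, 0.0586]
eef_rot: [3.141, 0.001, 2.47]
ft_force: [0.3, -0.5, 0.4]
gripper_width: 0.793
grip_force: 0.0
```

>>> {"op": "arm_command", "data": {"plan": [{"x": 0, "y": 0, "z": 0.03, "ax": 0, "ay": 0, "az": 0}, {"x": 0, "y": 0, "z": 0.06, "ax": 0, "ay": 0, "az": 0}, {"x": 0, "y": 0, "z": 0.1, "ax": 0, "ay": 0, "az": 0}, {"x": 0, "y": 0, "z": 0.13, "ax": 0, "ay": 0, "az": 0}, {"x": 0, "y": 0, "z": 0.13, "ax": 0, "ay": 0, "az": 0}]}}

```text
t: 3.7
position: [0.4482, -0.01, 0.0414]
eef_rot: [-3.141, -0.001, 2.469]
ft_force: [-0.2, 0.7, 0.3]
gripper_width: 0.798
grip_force: 0.0
```

>>> {"op": "arm_command", "data": {"plan": [{"x": 0, "y": 0, "z": 0.03, "ax": 0, "ay": 0, "az": 0}, {"x": 0, "y": 0, "z": 0.06, "ax": 0, "ay": 0, "az": 0}, {"x": 0, "y": 0, "z": 0.06, "ax": 0, "ay": 0, "az": 0}]}}

```text
t: 4.08
position: [0.4485, -0.0101, 0.0343]
eef_rot: [-3.141, -0.0, 2.469]
ft_force: [0.1, -1.6, 1.9]
gripper_width: 0.796
grip_force: 0.6
```

>>> {"op": "arm_command", "data": {"plan": [{"x": 0, "y": 0, "z": 0.03, "ax": 0, "ay": 0, "az": 0}, {"x": 0, "y": 0, "z": 0.06, "ax": 0, "ay": 0, "az": 0}, {"x": 0, "y": 0, "z": 0.09, "ax": 0, "ay": 0, "az": 0}, {"x": 0, "y": 0, "z": 0.09, "ax": 0, "ay": 0, "az": 0}]}}

```text
t: 4.58
position: [0.4485, -0.01, 0.0235]
eef_rot: [-3.141, -0.0, 2.469]
ft_force: [0.3, 1.2, 3.0]
gripper_width: 0.796
grip_force: 1.4
```

```bash
cat >> h.py <<'E'
O=np.array([544.83,-27.72]);c_,s_=np.cos(np.radians(6.463)),np.sin(np.radians(6.463));RJ=np.array([[c_,-s_],[s_,c_]])
def look(name):
    d=get_image("side");cv2.imwrite(name,cv2.resize(d["pixels"][200:370,240:420,::-1],(635,600),interpolation=cv2.INTER_CUBIC))
    P=cloud(d).reshape(-1,3)*1000;j=np.c_[(P[:,:2]-O)@RJ,P[:,2]];s=arm.sense();p=s["position"]*1000
    print("tcp jig",((p[:2]-O)@RJ).round(1),p[2].round(1),s["ft_force"].round(1))
    m=(abs(j[:,1])<8)&(j[:,2]>21)&(j[:,2]<28)&(j[:,0]>-125)&(j[:,0]<5);print("par x range",m.sum(),np.percentile(j[m],[2,98],axis=0).round(1).tolist())
    for a,b in((8,30),(30,60)):
      for lo in range(-20,12,6):
        m=(j[:,0]>a)&(j[:,0]<b)&(j[:,1]>lo)&(j[:,1]<lo+6)&(j[:,2]>8)&(j[:,2]<80)
        if m.sum()>3:print("flap",a,lo,m.sum(),np.percentile(j[m,2],[10,50,90]).round(1))
    for lo in range(30,78,4):
        m=(j[:,0]>-30)&(j[:,0]<60)&(abs(j[:,1]-lo-2)<2)&(j[:,2]>4)&(j[:,2]<60)
        if m.sum()>3:print("bar",lo,m.sum(),np.percentile(j[m,2],[10,50,90]).round(1))
E
python3 -c "
from h import *;look('pics/s2.png')"
```

```text
tcp jig [-93.7  28.5] 23.6 [-1.6  1.1  3.5]
par x range 329 [[-103.4, -7.8, 21.8], [-25.2, 4.7, 26.5]]
flap 8 -20 61 [ 9.1 21.5 25.3]
flap 8 -14 53 [ 9.8 24.6 26.1]
flap 8 -8 29 [24.8 25.9 28. ]
flap 8 -2 24 [26.  27.4 29. ]
flap 8 4 27 [20.3 28.6 30.1]
flap 8 10 45 [27.9 29.8 31.1]
flap 30 -20 82 [ 9.6 21.9 25.2]
flap 30 -14 63 [ 9.7 24.8 26. ]
flap 30 -8 32 [23.6 27.  28.4]
flap 30 -2 28 [23.8 27.4 29.2]
flap 30 4 52 [ 8.4 12.5 29.8]
flap 30 10 75 [10.2 29.7 31.2]
bar 30 92 [ 5.1 28.1 30. ]
bar 34 101 [ 5.1 27.8 29.2]
bar 38 75 [25.9 26.9 28.3]
bar 42 79 [25.1 26.4 27.4]
bar 46 109 [24.8 26.  27.7]
bar 50 130 [26.1 27.6 29.8]
bar 54 122 [27.7 29.8 31.8]
bar 58 134 [29.7 31.7 33.5]
bar 62 116 [31.6 33.7 35.3]
bar 66 30 [32.5 33.8 34.6]
```

View pics/s2.png

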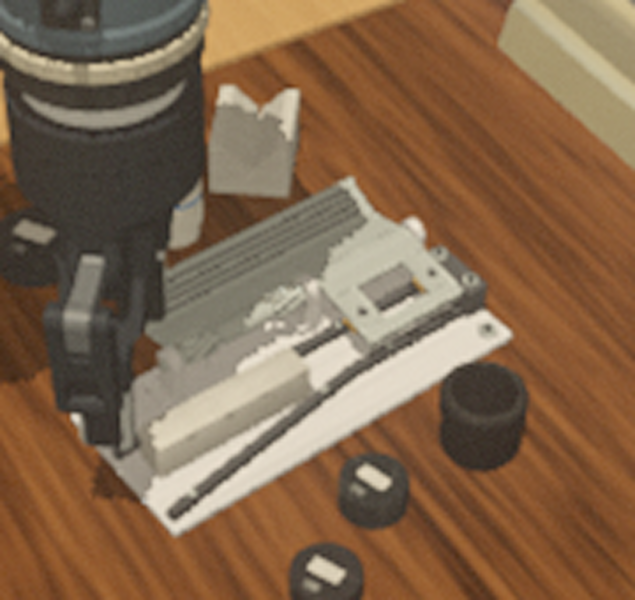

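Side view: the finger is on the bar and the flap is partly raised (angle about 0.3), with the other finger behind the parallel at crop (110,440), its rear end at (150,450). Continuing down.

>>> {"op": "arm_command", "data": {"plan": [{"x": 0, "y": 0, "z": 0.03, "ax": 0, "ay": 0, "az": 0}, {"x": 0, "y": 0, "z": 0.06, "ax": 0, "ay": 0, "az": 0}, {"x": 0, "y": 0, "z": 0.08, "ax": 0, "ay": 0, "az": 0}, {"x": 0, "y": 0, "z": 0.08, "ax": 0, "ay": 0, "az": 0}]}}

```text
t: 5.12
position: [0.4487, -0.0101, 0.014]
eef_rot: [-3.141, 0.0, 2.469]
ft_force: [-0.5, 0.8, 4.6]
gripper_width: 0.794
grip_force: 2.3
```

```bash
python3 -c "
from h import *;look('pics/s3.png')"
```

```text
tcp jig [-93.6  28.4] 14.1 [ 0.1 -0.5  4.2]
par x range 332 [[-116.1, -7.9, 22.2], [-25.9, 4.3, 26.5]]
flap 8 -20 61 [ 9.3 32.3 36.3]
flap 8 -14 50 [ 9.9 34.9 36.5]
flap 8 -8 20 [33.5 34.4 35.7]
flap 8 -2 19 [32.7 34.7 35.6]
flap 8 4 28 [10.1 33.4 35.3]
flap 8 10 44 [ 9.9 32.9 34.5]
flap 30 -20 86 [ 9.4 32.9 36.4]
flap 30 -14 64 [ 9.2 34.4 36.2]
flap 30 -8 27 [32.9 34.5 36.2]
flap 30 -2 22 [31.5 34.3 36. ]
flap 30 4 24 [18.4 33.6 35. ]
flap 30 10 60 [10.2 32.6 34.3]
bar 30 66 [ 4.5 25.1 28. ]
bar 34 67 [ 4.6 24.5 25.6]
bar 38 53 [21.4 22.2 23.6]
bar 42 60 [19.3 20.6 21.6]
bar 46 102 [18.3 20.  21.5]
bar 50 96 [18.9 20.3 21.9]
bar 54 104 [19.2 20.8 22.6]
bar 58 110 [19.9 21.5 23.4]
bar 62 93 [20.9 22.3 23.9]
bar 66 30 [20.4 21.8 23. ]
```

>>> {"op": "arm_command", "data": {"plan": [{"x": 0, "y": 0, "z": 0.02, "ax": 0, "ay": 0, "az": 0}, {"x": 0, "y": 0, "z": 0.04, "ax": 0, "ay": 0, "az": 0}, {"x": 0, "y": 0, "z": 0.04, "ax": 0, "ay": 0, "az": 0}, {"x": 0, "y": 0, "z": 0.04, "ax": 0, "ay": 0, "az": 0}]}}

```text
t: 5.68
position: [0.449, -0.0105, 0.0096]
eef_rot: [-3.141, 0.001, 2.469]
ft_force: [-0.1, -2.2, 7.1]
gripper_width: 0.793
grip_force: 3.3
```

```bash
python3 -c "
from h import *;look('pics/s4.png')"
```

```text
tcp jig [-93.3  27.9] 9.6 [-0.7 -2.6  6.7]
par x range 336 [[-116.1, -7.8, 21.9], [-25.7, 4.6, 26.7]]
flap 8 -20 58 [ 9.2 37.8 42.4]
flap 8 -14 52 [ 9.4 40.2 41.9]
flap 8 -8 17 [37.5 39.7 40.5]
flap 8 -2 18 [37.5 38.6 39.5]
flap 8 4 30 [ 9.1 11.8 37.5]
flap 8 10 42 [ 9.5 34.3 36.1]
flap 30 -20 72 [ 8.7 36.1 40.9]
flap 30 -14 67 [10.  40.  41.8]
flap 30 -8 22 [38.  39.  40.6]
flap 30 -2 24 [33.2 38.2 39.1]
flap 30 4 19 [34.6 36.2 37.7]
flap 30 10 38 [33.3 34.8 36.1]
bar 30 53 [ 4.2  5.2 24.8]
bar 34 42 [ 4.7 22.  24.1]
bar 38 40 [18.7 19.6 21.3]
bar 42 46 [15.8 16.9 17.9]
bar 46 100 [14.6 16.1 18. ]
bar 50 87 [15.1 16.7 17.9]
bar 54 96 [14.9 16.5 18. ]
bar 58 86 [15.3 16.8 18.4]
bar 62 80 [15.5 16.7 18.1]
bar 66 5 [15.1 15.8 15.9]
```

The bar is level at z 17 (flap about 0.7). Pushing along the lane.

>>> {"op": "arm_command", "data": {"plan": [{"x": -0.028, "y": 0.028, "z": 0, "ax": 0, "ay": 0, "az": 0}, {"x": -0.057, "y": 0.057, "z": 0, "ax": 0, "ay": 0, "az": 0}, {"x": -0.085, "y": 0.085, "z": 0, "ax": 0, "ay": 0, "az": 0}, {"x": -0.113, "y": 0.113, "z": 0, "ax": 0, "ay": 0, "az": 0}, {"x": -0.142, "y": 0.142, "z": 0, "ax": 0, "ay": 0, "az": 0}, {"x": -0.17, "y": 0.17, "z": 0, "ax": 0, "ay": 0, "az": 0}, {"x": -0.17, "y": 0.17, "z": 0, "ax": 0, "ay": 0, "az": 0}]}}

```text
t: 6.6
position: [0.4756, -0.0069, 0.009]
eef_rot: [-3.139, -0.002, 2.469]
ft_force: [-5.1, -0.0, 7.8]
gripper_width: 0.794
grip_force: 4.0
```

```bash
python3 -c "
from h import *;look('pics/s5.png')"
```

```text
tcp jig [-66.5  28.5] 9.0 [-5.6 -1.3  7.1]
par x range 339 [[-102.6, -7.7, 21.6], [-6.6, 5.5, 27.2]]
flap 8 -20 49 [ 9.1 38.  42.6]
flap 8 -14 53 [ 9.4 41.1 43.2]
flap 8 -8 23 [39.5 40.4 41.4]
flap 8 -2 16 [37.1 39.3 40.4]
flap 8 4 33 [ 9.1 13.  37.4]
flap 8 10 38 [ 9.8 34.8 36.6]
flap 30 -20 68 [ 9.1 38.6 43. ]
flap 30 -14 69 [10.2 40.9 43.2]
flap 30 -8 22 [38.6 40.3 41.7]
flap 30 -2 23 [34.  38.4 39.5]
flap 30 4 18 [36.2 36.6 38.1]
flap 30 10 40 [34.2 35.1 36.4]
bar 30 53 [ 4.4  5.2 24.4]
bar 34 31 [ 4.6 21.1 23.3]
bar 38 33 [17.7 19.  20.6]
bar 42 55 [15.  16.4 17.6]
bar 46 93 [14.2 15.5 17.1]
bar 50 85 [14.3 15.8 17.3]
bar 54 99 [14.  15.8 17.1]
bar 58 70 [14.5 16.  17. ]
bar 62 64 [14.3 15.3 16.9]
```

View pics/s5.png

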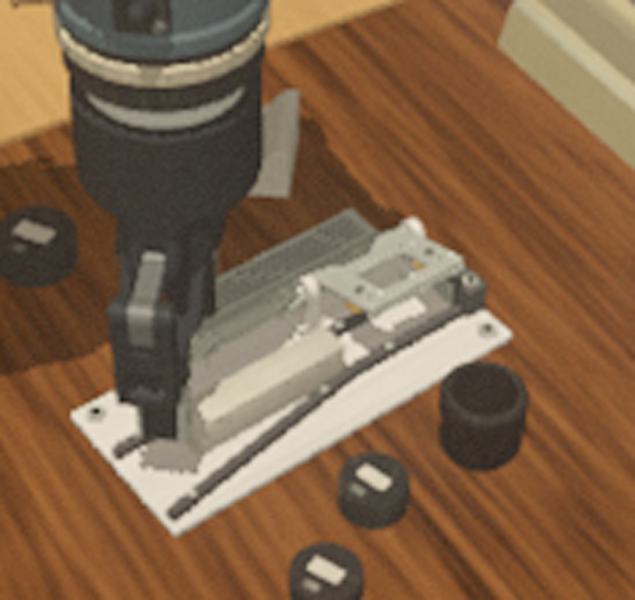

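Side view: finger at crop (165,430) against the parallel's rear end; the parallel's front (345,345) lies just before the raised flap, bystanders in place. Continuing.

>>> {"op": "arm_command", "data": {"plan": [{"x": -0.028, "y": 0.028, "z": -0.003, "ax": 0, "ay": 0, "az": 0}, {"x": -0.057, "y": 0.057, "z": -0.003, "ax": 0, "ay": 0, "az": 0}, {"x": -0.085, "y": 0.085, "z": -0.003, "ax": 0, "ay": 0, "az": 0}, {"x": -0.113, "y": 0.113, "z": -0.003, "ax": 0, "ay": 0, "az": 0}, {"x": -0.142, "y": 0.142, "z": -0.003, "ax": 0, "ay": 0, "az": 0}, {"x": -0.17, "y": 0.17, "z": -0.003, "ax": 0, "ay": 0, "az": 0}, {"x": -0.17, "y": 0.17, "z": -0.003, "ax": 0, "ay": 0, "az": 0}]}}

```text
t: 7.52
position: [0.5046, -0.0036, 0.0093]
eef_rot: [-3.14, -0.002, 2.469]
ft_force: [-4.6, 0.1, 5.2]
gripper_width: 0.794
grip_force: 3.1
```

```bash
python3 -c "
from h import *;look('pics/s6.png')"
```

```text
tcp jig [-37.3  28.5] 9.3 [-4.4 -1.3  4.3]
par x range 265 [[-72.4, -7.9, 22.3], [2.4, 6.4, 27.2]]
flap 8 -20 54 [ 8.7 37.6 41.9]
flap 8 -14 111 [10.1 18.8 41.7]
flap 8 -8 42 [22.9 25.6 40.9]
flap 8 -2 27 [23.2 38.2 39.3]
flap 8 4 19 [32.8 36.8 38.4]
flap 8 10 27 [34.2 35.4 36.5]
flap 30 -20 69 [ 9.  37.8 42.2]
flap 30 -14 70 [ 9.5 41.  42.6]
flap 30 -8 24 [39.  40.  41.3]
flap 30 -2 25 [34.5 37.7 39.7]
flap 30 4 18 [35.2 36.7 38.6]
flap 30 10 41 [33.  34.7 36. ]
bar 30 44 [ 4.2  5.  19.9]
bar 34 33 [ 4.3 21.2 22.5]
bar 38 25 [18.3 19.7 20.7]
bar 42 64 [15.3 16.9 40.6]
bar 46 69 [14.7 16.2 17.2]
bar 50 70 [14.5 16.2 25.7]
bar 54 56 [14.9 16.2 17.4]
bar 58 52 [14.3 16.3 17.5]
bar 62 36 [14.1 16.1 17.4]
```

View pics/s6.png

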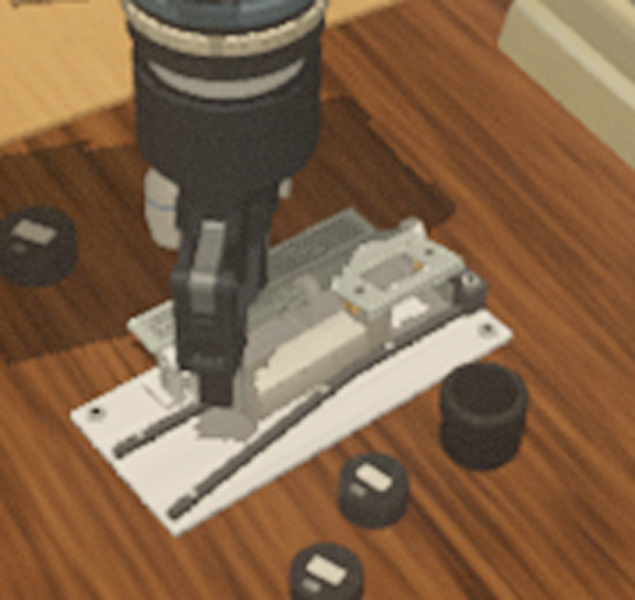

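The parallel is entering under the raised flap (front at crop (380,335)). About 37 mm to go.

>>> {"op": "arm_command", "data": {"plan": [{"x": -0.028, "y": 0.028, "z": 0, "ax": 0, "ay": 0, "az": 0}, {"x": -0.057, "y": 0.057, "z": 0, "ax": 0, "ay": 0, "az": 0}, {"x": -0.085, "y": 0.085, "z": 0, "ax": 0, "ay": 0, "az": 0}, {"x": -0.113, "y": 0.113, "z": 0, "ax": 0, "ay": 0, "az": 0}, {"x": -0.142, "y": 0.142, "z": 0, "ax": 0, "ay": 0, "az": 0}, {"x": -0.165, "y": 0.165, "z": 0, "ax": 0, "ay": 0, "az": 0}, {"x": -0.17, "y": 0.17, "z": 0, "ax": 0, "ay": 0, "az": 0}]}}

```text
t: 8.45
position: [0.5328, -0.0005, 0.0092]
eef_rot: [-3.139, -0.002, 2.469]
ft_force: [-7.1, -0.7, 6.3]
gripper_width: 0.795
grip_force: 3.9
```

>>> {"op": "arm_command", "data": {"plan": [{"x": -0.009, "y": 0.009, "z": 0, "ax": 0, "ay": 0, "az": 0}, {"x": -0.018, "y": 0.018, "z": 0, "ax": 0, "ay": 0, "az": 0}, {"x": -0.024, "y": 0.024, "z": 0, "ax": 0, "ay": 0, "az": 0}, {"x": -0.024, "y": 0.024, "z": 0, "ax": 0, "ay": 0, "az": 0}]}}

```text
t: 8.95
position: [0.5368, 0.0, 0.0092]
eef_rot: [-3.139, -0.002, 2.469]
ft_force: [-5.6, -1.3, 6.0]
gripper_width: 0.793
grip_force: 3.5
```

>>> {"op": "arm_command", "data": {"plan": [{"x": -0.006, "y": 0.006, "z": 0, "ax": 0, "ay": 0, "az": 0}, {"x": -0.012, "y": 0.012, "z": 0, "ax": 0, "ay": 0, "az": 0}, {"x": -0.012, "y": 0.012, "z": 0, "ax": 0, "ay": 0, "az": 0}]}}

```text
t: 9.32
position: [0.5388, 0.0002, 0.0092]
eef_rot: [-3.139, -0.002, 2.469]
ft_force: [-6.6, -0.8, 5.1]
gripper_width: 0.791
grip_force: 3.5
```

>>> {"op": "arm_command", "data": {"plan": [{"x": -0.006, "y": 0.006, "z": 0, "ax": 0, "ay": 0, "az": 0}, {"x": -0.012, "y": 0.012, "z": 0, "ax": 0, "ay": 0, "az": 0}, {"x": -0.012, "y": 0.012, "z": 0, "ax": 0, "ay": 0, "az": 0}]}}

```text
t: 9.7
position: [0.5407, 0.0004, 0.0092]
eef_rot: [-3.139, -0.003, 2.469]
ft_force: [-6.4, -1.4, 6.2]
gripper_width: 0.791
grip_force: 4.2
```

```bash
python3 -c "
from h import *;look('pics/s7.png')"
```

```text
tcp jig [-0.9 28.4] 9.2 [-6.1 -0.2  7. ]
par x range 104 [[-38.3, -7.7, 21.2], [4.4, 6.0, 27.6]]
flap 8 -20 52 [ 9.1 37.9 42.5]
flap 8 -14 122 [ 9.8 19.8 42.1]
flap 8 -8 42 [23.1 30.8 40.9]
flap 8 -2 26 [23.5 38.1 39.8]
flap 8 4 18 [32.1 36.4 37.5]
flap 8 10 28 [33.  34.6 36.2]
flap 30 -20 73 [ 9.2 37.9 41.9]
flap 30 -14 136 [ 9.8 20.5 42.3]
flap 30 -8 70 [12.7 24.6 40.5]
flap 30 -2 25 [35.4 39.1 40.4]
flap 30 4 29 [24.1 35.9 38.2]
flap 30 10 39 [33.1 35.  36. ]
bar 30 28 [4.4 5.2 6.6]
bar 34 24 [ 4.8 21.3 23.1]
bar 38 14 [17.9 18.7 20.1]
bar 42 25 [15.2 16.5 17.4]
bar 46 51 [14.  15.8 30.5]
bar 50 47 [14.4 15.7 17.3]
bar 54 42 [14.3 16.2 17.2]
bar 58 37 [14.4 15.9 16.8]
bar 62 33 [14.5 15.5 17.2]
```

View pics/s7.png

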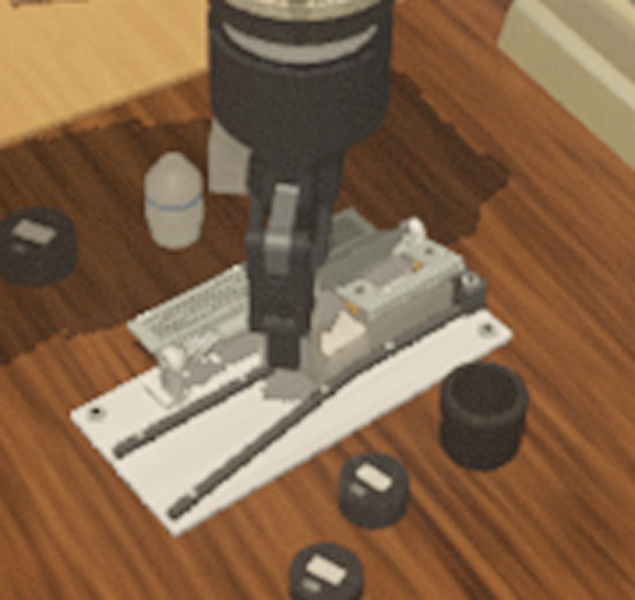

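The parallel is almost fully under the raised flap (rear at crop (320,355), front near the stop at (450,300)), and there is no stop force yet. Creeping on.

>>> {"op": "arm_command", "data": {"plan": [{"x": -0.006, "y": 0.006, "z": 0, "ax": 0, "ay": 0, "az": 0}, {"x": -0.012, "y": 0.012, "z": 0, "ax": 0, "ay": 0, "az": 0}, {"x": -0.012, "y": 0.012, "z": 0, "ax": 0, "ay": 0, "az": 0}]}}

```text
t: 10.12
position: [0.5411, 0.0004, 0.009]
eef_rot: [-3.137, -0.004, 2.468]
ft_force: [-11.0, -1.6, 9.3]
gripper_width: 0.792
grip_force: 6.9
```

>>> {"op": "arm_command", "data": {"plan": [{"x": -0.006, "y": 0.006, "z": 0, "ax": 0, "ay": 0, "az": 0}, {"x": -0.012, "y": 0.012, "z": 0, "ax": 0, "ay": 0, "az": 0}, {"x": -0.012, "y": 0.012, "z": 0, "ax": 0, "ay": 0, "az": 0}]}}

```text
t: 10.5
position: [0.5414, 0.0005, 0.0088]
eef_rot: [-3.135, -0.006, 2.468]
ft_force: [-16.9, -3.3, 13.5]
gripper_width: 0.794
grip_force: 9.8
```

The stop is felt: force rose from 6 to 17 N with no travel. Easing back off the end face, then lifting slowly.

>>> {"op": "arm_command", "data": {"plan": [{"x": 0.015, "y": -0.015, "z": 0, "ax": 0, "ay": 0, "az": 0}, {"x": 0.03, "y": -0.03, "z": 0, "ax": 0, "ay": 0, "az": 0}, {"x": 0.045, "y": -0.045, "z": 0, "ax": 0, "ay": 0, "az": 0}, {"x": 0.045, "y": -0.045, "z": 0, "ax": 0, "ay": 0, "az": 0}]}}

```text
t: 11.0
position: [0.54, 0.0004, 0.0101]
eef_rot: [3.14, 0.001, 2.469]
ft_force: [2.3, 1.6, 5.4]
gripper_width: 0.794
grip_force: 2.4
```

Run:
```python
from h import *
look('pics/s8.png')
```

```text
tcp jig [-1.7 28.4] 10.0 [2.5 1.1 5.1]
par x range 102 [[-37.5, -7.8, 21.9], [4.8, 5.7, 26.9]]
flap 8 -20 62 [ 9.2 36.7 41.3]
flap 8 -14 119 [ 9.9 18.8 41.1]
flap 8 -8 35 [23.5 38.5 39.9]
flap 8 -2 28 [23.9 36.6 39. ]
flap 8 4 21 [23.2 36.3 38. ]
flap 8 10 28 [33.2 35.1 35.7]
flap 30 -20 77 [ 9.1 36.7 41.1]
flap 30 -14 138 [10.  19.2 40.8]
flap 30 -8 53 [13.  35.4 40.1]
flap 30 -2 23 [32.9 37.7 39. ]
flap 30 4 36 [23.6 34.3 36.7]
flap 30 10 39 [33.4 34.9 36.2]
bar 30 30 [4.3 5.  6.2]
bar 34 26 [ 4.2 22.  24. ]
bar 38 18 [18.8 19.5 21.1]
bar 42 26 [16.  17.5 18.9]
bar 46 50 [15.6 17.1 27.4]
bar 50 39 [15.4 16.6 18.2]
bar 54 35 [15.4 16.6 18.4]
bar 58 44 [15.9 17.1 18.3]
bar 62 35 [16.  17.3 18.3]
```

View pics/s8.png

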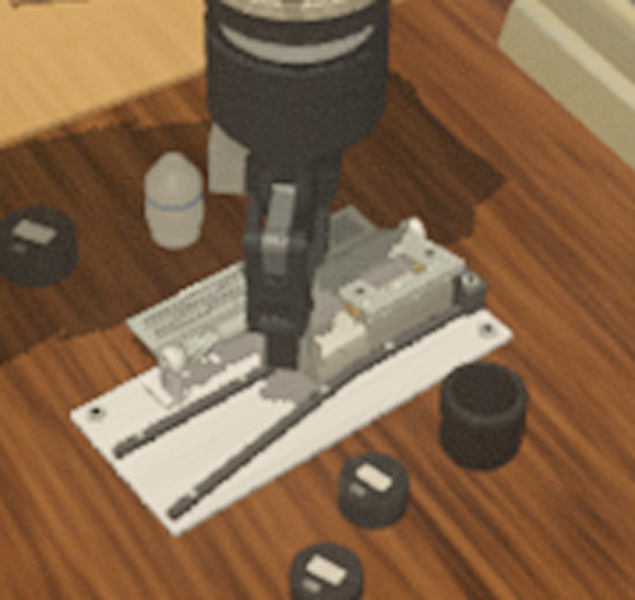

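The parallel's front touches the stop and the finger is clear of its end. Lifting slowly to let the flap close.

>>> {"op": "arm_command", "data": {"plan": [{"x": 0, "y": 0, "z": -0.03, "ax": 0, "ay": 0, "az": 0}, {"x": 0, "y": 0, "z": -0.06, "ax": 0, "ay": 0, "az": 0}, {"x": 0, "y": 0, "z": -0.09, "ax": 0, "ay": 0, "az": 0}, {"x": 0, "y": 0, "z": -0.12, "ax": 0, "ay": 0, "az": 0}, {"x": 0, "y": 0, "z": -0.15, "ax": 0, "ay": 0, "az": 0}, {"x": 0, "y": 0, "z": -0.2, "ax": 0, "ay": 0, "az": 0}, {"x": 0, "y": 0, "z": -0.3, "ax": 0, "ay": 0, "az": 0}, {"x": 0, "y": 0, "z": -0.5, "ax": 0, "ay": 0, "az": 0}, {"x": 0, "y": 0, "z": -0.8, "ax": 0, "ay": 0, "az": 0}, {"x": 0, "y": 0, "z": -1, "ax": 0, "ay": 0, "az": 0}, {"x": 0, "y": 0, "z": -1, "ax": 0, "ay": 0, "az": 0}]}}

```text
t: 12.42
position: [0.5404, 0.0003, 0.1321]
eef_rot: [3.139, 0.003, 2.469]
ft_force: [-0.5, 0.7, -0.7]
gripper_width: 0.799
grip_force: 0.0
```

>>> {"op": "arm_command", "data": {"plan": [{"x": 0.3, "y": -0.3, "z": -0.2, "ax": 0, "ay": 0, "az": 0}, {"x": 0.6, "y": -0.6, "z": -0.4, "ax": 0, "ay": 0, "az": 0}, {"x": 0.9, "y": -0.9, "z": -0.5, "ax": 0, "ay": 0, "az": 0}, {"x": 0.9, "y": -0.9, "z": -0.5, "ax": 0, "ay": 0, "az": 0}, {"x": 0.9, "y": -0.9, "z": -0.5, "ax": 0, "ay": 0, "az": 0}]}}

```text
t: 13.05
position: [0.3876, -0.0169, 0.1896]
eef_rot: [3.141, 0.001, 2.469]
ft_force: [0.1, -1.3, -0.6]
gripper_width: 0.793
grip_force: 0.0
```

Run:
```python
from h import *
look('pics/s9.png')
d=get_image("side");P=cloud(d).reshape(-1,3)*1000;j=np.c_[(P[:,:2]-O)@RJ,P[:,2]]
m=(abs(j[:,1])<12)&(j[:,2]>13)&(j[:,2]<29)&(j[:,0]>-60)&(j[:,0]<5);print("rear part",m.sum(),np.percentile(j[m],[1,5,95,99],axis=0).round(1).tolist())
```

```text
tcp jig [-154.7   28.4] 189.4 [ 0.7  0.2 -0.1]
par x range 98 [[-18.7, -7.4, 21.8], [4.6, 5.0, 26.2]]
flap 8 -20 62 [ 9.7 28.4 32.5]
flap 8 -14 91 [ 9.  14.7 32.1]
flap 8 -8 29 [24.8 32.3 33.5]
flap 8 -2 29 [24.6 31.3 33.4]
flap 8 4 25 [27.1 31.8 32.8]
flap 8 10 39 [30.7 32.1 33.3]
flap 30 -20 85 [10.  28.9 32.4]
flap 30 -14 91 [ 9.8 14.9 32.8]
flap 30 -8 43 [10.8 30.5 33.4]
flap 30 -2 60 [23.3 25.5 32.7]
flap 30 4 36 [24.1 30.1 32.5]
flap 30 10 50 [30.1 32.  33.5]
bar 30 80 [ 4.5 26.9 28.4]
bar 34 72 [ 4.8 25.8 27.1]
bar 38 66 [23.2 24.4 25.2]
bar 42 56 [21.8 22.8 24. ]
bar 46 104 [20.7 21.9 23.5]
bar 50 114 [20.9 23.2 24.9]
bar 54 102 [22.3 23.8 25.2]
bar 58 116 [23.5 25.  26.9]
bar 62 109 [24.3 26.2 27.9]
bar 66 38 [25.  26.2 27.4]
rear part 189 [[-18.8, -11.6, 13.2], [-18.4, -11.1, 14.8], [3.3, 3.9, 26.1], [4.5, 4.9, 26.9]]
```

View pics/s9.png

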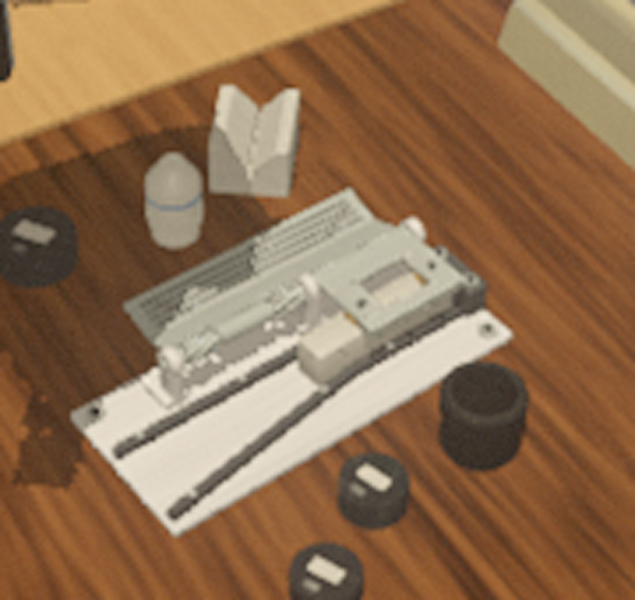

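The parallel's rear end is at jig x -18.5 (home is -18.3), the flap rests on it, the bystanders have not moved and the robot is clear. Handing in.

```bash
python3 -c "
from plant import arm;print(arm.hand_in())"
```

```text
the job is handed in; nothing more can be done
None
```

The job is handed in: the parallel is home against the end stop with the flap closed on it, nothing around the jig moved, and the arm finished clear at about 13 s; no verdict came back.

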